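# Bring the matching jar round to the front of the pantry carousel and hold it there

### The arm

A 6-joint arm with a two-finger parallel gripper is mounted at the origin on the work surface. World frame = base frame: x ahead of the robot, y to its left, z up, the work surface at z = 0. Lengths are in m, angles in rad, forces in N, time in s.
With the tool pointing down it reaches from about 0.3 to 0.775 m from the base axis. Payload 14.6 kg.
Tool frame: the origin (TCP) lies between the finger pads; the fingertips stand 8 mm ahead of it and the grasp point (between the pads) lies 11 mm behind it; x points along the fingers, y is the direction in which the jaws open and shut, and the axes are right-handed (so a half turn about x gives the same grasp; the last joint's range is limited). The gripper opens to 94 mm and grips with 3 to 60 N. Pads are 16 mm wide; open, the fingers measure 119 mm over their backs; the gripper's body (75 mm by 177 mm) begins 78 mm behind the grasp point.
Start: joints at [1.104, 0.3, 1.521, -0, 1.321, -0.067], TCP at [0.214, 0.507, 0.213] pointing down, gripper open.
Joint ranges: [-3.03, 3.03], [-0.79, 2.21], [0.23, 2.52], [-1.04, 4.18], [0, 3.07], [-2.55, 2.55]. Speed limits (rad/s): [2.22, 2.22, 2.57, 3.14, 3.14, 3.14].

### API

Orientations are given as [roll, pitch, yaw] about the fixed x, y, z axes, in that order (R = Rz(yaw) Ry(pitch) Rx(roll)).
In Python, from station import ctrl gives the robot as it stands.
- The arm moves only by the shell command python3 -m creep 'ROWS' [FORCE]. ROWS is a JSON object of lists of equal length, an entry for each row: "hand": the closure, from -1 (fully open) to 1 (shut); "slide": the shift along the tool's x, y, z in m, a list of three; "spin": the turn about the tool's x in degrees. A call has 1 to 12 rows; each row is the pose to reach, as a shift and turn from the pose commanded when the call began, along the tool's axes at that moment; what a row does not reach only later rows make up. A row lasts 1/12 s, in which the tool goes at most 41.7 mm and 7.16 degrees, less where a joint would pass 70% of its speed; a pose out of reach is approached as far as the arm can. A call with a gripper value outside its range is refused whole. The fingers move at their own pace and stop on an object; FORCE is the grip in N (left out, the last holds). Time passes only in rows, so rows that repeat a pose let the fingers close. It gives the time, the measured TCP pose, the force and the opening at its end, in the units of the state.
- ctrl.get_obs(): the state, without advancing time (a new reading comes with each control period).
- ctrl.camera(name): name is "scene" or "top"; returns the picture (420x560x3 uint8, red, green, blue); there is no depth.
- ctrl.calibration(name): a dict with "K" (3x3 intrinsics, pixels), "R" (3x3) and "t" (3): a world point X has camera coordinates R X + t. Camera axes: x right, y down, z forward; pixel columns grow to the right and rows downward; lengths in m; the calibration is good to about 2 mm. A picture is of the moment at which its call begins. calibration takes no time and is no camera call.
- ctrl.hand_in(): hands the job in, once; it reports no verdict.
The state is a dict: "time_s": time; "qpos": joint angles; "joint_vel": joint speeds; "tau": joint torques, N m; "ee_pos": TCP position; "eef_rot": TCP orientation; "force": force on the tool from outside, world axes, zero at the start; "moment": the same for the moment, N m; "grip_width": finger opening in m.
Only numpy, scipy, OpenCV 4.12 (cv2) and the standard library are available. Lean on these libraries where they do the work, as an engineer would, in place of code of your own. Each camera call takes 0.05 s, during which the arm holds its last target.

### The job

One big stock canister has been put out on the chopping board, to top up the small jar of the same pulses (same colour of filling and of lid dot). Take the carousel by its wooden handle, turn it until that small jar stands squarely at the front, facing the middle of the landing ledge, and keep hold of the handle so the carousel stays still: finish while holding it. Leave all jars in their wire loops and do not disturb the canisters or the other things on the counter.

Things in the scene. Friction and masses are not known exactly. Their poses are not given: they have to be found in the camera images.
- carousel_base: fixed bamboo base board, 362 x 300 mm, 18 mm thick. Origin on the counter, on the turntable's axis. Its own -x is the FRONT: it reaches 220 mm from the axis to the front (an 80 mm strip of bare board with a steel edge, the landing ledge, shows before the turntable) but 142 mm back, 150 mm to the sides. The front looks to the robot's side of the counter, turned up to 0.35 rad either way.
- turntable: bamboo disc, 280 mm across, 14 mm thick, turning both ways without stops about the vertical axis at its centre (about 0.05 N m friction; stays where left). Origin on the axis at its underside, 26 mm over the counter. Four jar places, 86 mm from the axis on its +x, +y, -x, -y; which jar is where varies. Wire loops, 3 mm of play, keep the jars. A 14 mm steel column carries the handle.
- handle: dark wooden grip on the column, fixed to the turntable and turning with it: a bar 66 mm long along its x (the turntable's x), 18 mm thick along its y, 42 mm high. Origin at the bar's centre on the axis, 207 mm over the counter (bar from 186 to 228 mm). Grip it across its thickness from above; nothing near it stands higher than the jar lids, at 145 mm.
- jar_mung: small glass jar on the turntable with dark green filling and a dark green dot (34 mm) on its bamboo lid; 70 mm across, 105 mm high, loose, about 0.3 kg. Origin at the centre of its underside, 40 mm above the counter; z up.
- jar_white: the same kind of jar with cream-white filling and dot
- jar_red: the same kind of jar with orange-red filling and dot
- jar_black: the same kind of jar with black filling and dot
- canister_mung: big glass stock canister with dark green filling and a dark green dot (48 mm) on its bamboo lid; 92 mm across, 170 mm high, loose, 0.85 kg. Origin at the centre of its underside, 16 mm over the counter. One of the four canisters stands on the chopping board, three on the riser; which is which varies.
- canister_white: the same kind of canister with cream-white filling and dot
- canister_red: the same kind of canister with orange-red filling and dot
- canister_black: the same kind of canister with black filling and dot
- board: brown chopping board, 240 x 180 mm, 16 mm thick, lying fixed on the counter left of the carousel (+y). Origin at the centre of its underside. The canister put out stands on its middle, within 30 mm.
- riser: low brown wooden riser, 110 x 420 mm, 16 mm high, fixed at the back of the counter, with the three canisters not wanted. Origin at the centre of its underside.
- plant_white: bystander: succulent in a white pot, 66 mm across, 105 mm high; origin under its centre
- plant_black: bystander: succulent in a round black pot, 94 mm across, 105 mm high; origin under its centre
- mug: bystander: blue mug, 82 mm across, 92 mm high, handle at its +y; origin under its centre

How it is judged:
By the outcome, as a careful person would: the job done as asked, in the order asked, and still so for the second after the job is handed in, while the arm keeps its last pose, push and grip.
It also fails if it takes over 51 s, if anything falls off the work surface, if the arm or the gripper's body presses on something with over 40 N, if the wrist force passes 120 N, or if a joint passes its speed limit or range.

## Working session

There is one attempt and no reset: what is moved stays moved. The work goes in short steps, Python scripts to look and compute and a shell command to move; the robot and the scene stay as the last step left them, time stands still between calls to the robot, and variables do not carry over. Pictures are saved under pics/ and viewed, and the job is handed in when it is done.

```bash
mkdir -p pics; ls
python3 - <<'E'
from station import ctrl
import cv2
o=ctrl.get_obs();print(o)
for n in("scene","top"):
    im=ctrl.camera(n);cv2.imwrite(f"pics/{n}0.png",im[:,:,::-1]);c=ctrl.calibration(n);print(n,c)
E
```

```text
pics
{'time_s': 0.0, 'qpos': array([ 1.10437110e+00,  3.00429126e-01,  1.52157589e+00,  1.98634772e-05,
        1.32069872e+00, -6.65865454e-02]), 'joint_vel': array([ 0.00062059,  0.00021824,  0.00035643, -0.00058402, -0.00143493,
        0.0010761 ]), 'tau': array([ 2.06467776e-03, -5.31797898e+01, -3.52752221e+01,  7.09346286e-02,
        2.42553593e-02, -7.89992328e-05]), 'ee_pos': array([0.21397657, 0.50639734, 0.21291155]), 'eef_rot': array([-1.65469769,  1.56968508, -2.05454129]), 'force': array([-0.6877208 , -0.7480595 , -0.12323085]), 'moment': array([0.00684543, 0.00647411, 0.03710858]), 'grip_width': 0.09434895890280674}
scene {'K': array([[511.67712785,   0.        , 279.22313694],
       [  0.        , 511.67712785, 201.24625437],
       [  0.        ,   0.        ,   1.        ]]), 'R': array([[ 0.05092651,  0.9986963 ,  0.00349055],
       [ 0.82163315, -0.03991015, -0.56861775],
       [-0.56773714,  0.03182567, -0.82259447]]), 't': array([-0.00611758, -0.39816618,  2.3275073 ])}
top {'K': array([[518.86847485,   0.        , 274.54523212],
       [  0.        , 518.86847485, 208.93126926],
       [  0.        ,   0.        ,   1.        ]]), 'R': array([[-0.01282075, -0.99988988, -0.00747332],
       [-0.99190449,  0.01366196, -0.12624909],
       [ 0.12633729,  0.00579421, -0.99197042]]), 't': array([-0.01850359,  0.60380485,  1.958875  ])}
```

View pics/scene0.png

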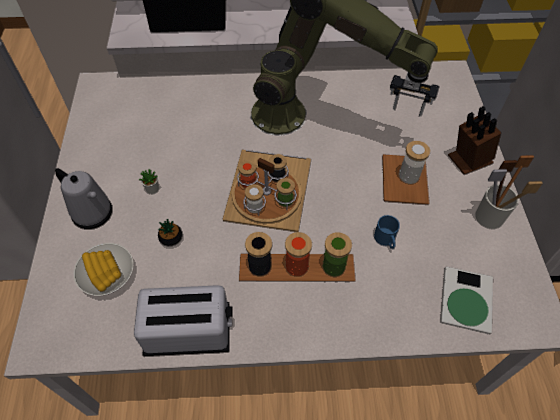

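View pics/top0.png

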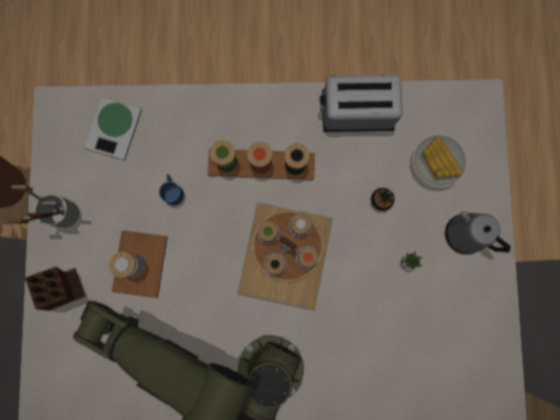

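The scene view shows the white canister on the chopping board at about (415,150), so the white jar is the one to bring round. In the top view it is at the back at (301,227), green is at (268,231), red at (308,257) and black at (275,264). Next I'll measure these.

```bash
cat > h.py <<'E'
import numpy as np,cv2
from station import ctrl
def ray(n,u,v,z):
    c=ctrl.calibration(n);R=np.array(c["R"]);t=np.array(c["t"])
    d=R.T@np.linalg.inv(c["K"])@np.array([u,v,1.]);o=-R.T@t
    return (o+d*(z-o[2])/d[2])[:2]
def proj(n,X):
    c=ctrl.calibration(n);p=c["K"]@(c["R"]@np.array(X)+c["t"]);return p[:2]/p[2]
E
python3 - <<'E'
from h import *
im=cv2.imread("pics/top0.png")[190:320,225:345]
cv2.imwrite("pics/topz.png",cv2.resize(im,None,fx=4.6,fy=4.6,interpolation=cv2.INTER_CUBIC))
im=cv2.imread("pics/scene0.png")[140:240,215:320]
cv2.imwrite("pics/scenez.png",cv2.resize(im,None,fx=6,fy=6,interpolation=cv2.INTER_CUBIC))
E
```

```text
(no output)
```

View pics/topz.png

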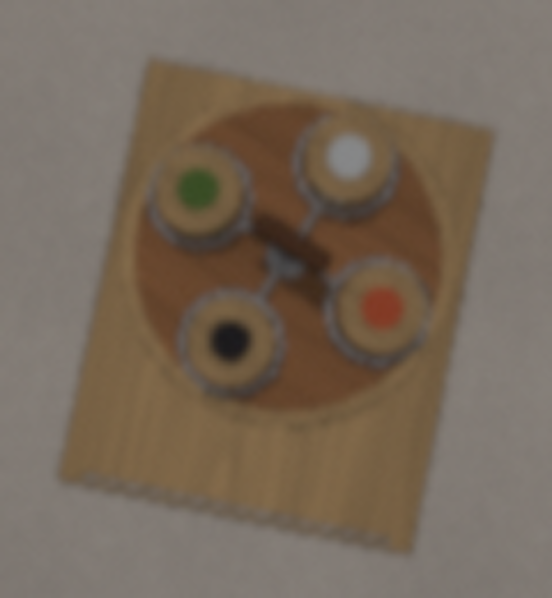

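View pics/scenez.png

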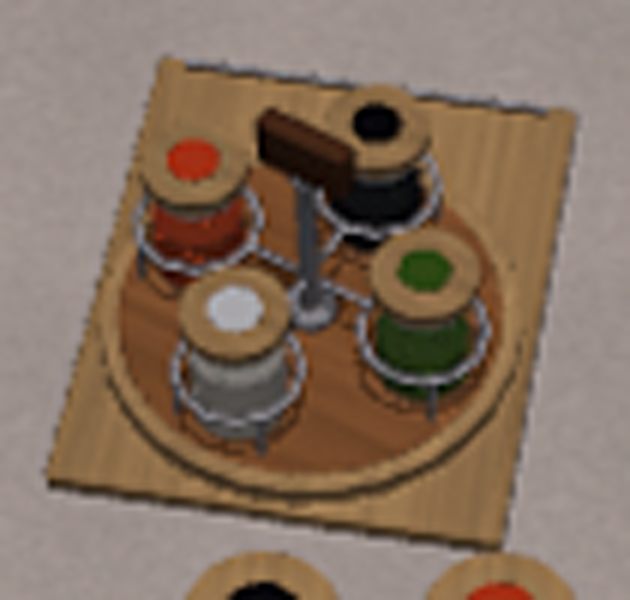

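The zoomed views put the base corners in the top zoom at about (150,58), (495,130), (410,552) and (60,480), with the steel front edge at the bottom. The handle bar lies roughly along the green–red line.

```bash
cat >> h.py <<'E'
def dots(n,im,x0,y0,x1,y1):
    """bgr; centroids of dots & return world at z .145"""
    b=cv2.resize(im[y0:y1,x0:x1],None,fx=4,fy=4,interpolation=cv2.INTER_CUBIC)
    h=cv2.cvtColor(b,cv2.COLOR_BGR2HSV)
    ms={'green':cv2.inRange(h,(38,100,30),(80,255,200)),'white':cv2.inRange(h,(0,0,140 if n=='top' else 190),(180,40,255)),
     'red':cv2.inRange(h,(0,170,140),(11,255,255)),'black':cv2.inRange(h,(0,0,0),(180,120,50))}
    out={}
    for k,m in ms.items():
        N,_,st,ce=cv2.connectedComponentsWithStats(m)
        for i in range(1,N):
            if st[i,4]>200:
                u,v=(ce[i]+.5)/4-.5+np.array([x0,y0]);out.setdefault(k,[]).append((round(u,1),round(v,1),int(st[i,4]),ray(n,u,v,.145).round(4)))
    return out
E
python3 - <<'E'
from h import *
im=cv2.imread("pics/top0.png")
for k,v in dots('top',im,255,205,325,290).items():print(k,v)
im=cv2.imread("pics/scene0.png")
for k,v in dots('scene',im,225,140,315,215).items():print(k,v)
def cor(n,P,s,o):
    return np.array([ray(n,(U+.5)/s-.5+o[0],(V+.5)/s-.5+o[1],.018) for U,V in P])
T=cor('top',[(150,58),(495,130),(410,552),(60,480)],4.6,(225,190))   # back-left, back-right, front-right, front-left
S=cor('scene',[(500,548),(48,486),(165,58),(578,112)],6,(215,140))
for C in (T,S):
    f=(C[2]+C[3])/2;b=(C[0]+C[1])/2;d=f-b;a=np.arctan2(d[1],d[0])
    e=C[3]-C[2]; 
    print(C.round(3).tolist(),'len',np.linalg.norm(d),'front dir',a,'base yaw',a-np.pi*np.sign(a),'edge yaw',np.arctan2(e[1],e[0])-np.pi/2,'backedge',np.arctan2(*(C[0]-C[1])[::-1])-np.pi/2,
     'axis',f-220/362*d)
E
```

```text
green [(np.float64(267.6), np.float64(230.6), 654, array([ 0.5111, -0.0009]))]
black [(np.float64(274.6), np.float64(263.7), 648, array([ 0.3915, -0.0248]))]
green [(np.float64(285.3), np.float64(184.6), 673, array([0.509 , 0.0023])), (np.float64(284.8), np.float64(197.3), 1555, array([ 0.5673, -0.0028]))]
red [(np.float64(246.7), np.float64(166.1), 728, array([ 0.4134, -0.1408]))]
black [(np.float64(278.0), np.float64(173.0), 1456, array([ 0.4529, -0.0223]))]
[[0.633, 0.041], [0.568, -0.25], [0.219, -0.17], [0.281, 0.118]] len 0.3591085541936408 front dir 2.9211961440998744 base yaw -0.22039650948991873 edge yaw -0.21251155813020461 backedge -0.22127826754771762 axis [ 0.46326399 -0.07358529]
[[0.637, 0.045], [0.576, -0.243], [0.219, -0.164], [0.283, 0.125]] len 0.36457111107976564 front dir 2.9215551881463973 base yaw -0.22003746544339586 edge yaw -0.2162638140824058 backedge -0.20834498079534747 axis [ 0.46708513 -0.06755595]
```

Run:
```python
from h import *
D={'top':dict(g=(199,189),w=(349,157),r=(381,308),b=(230,341)),'scene':dict(g=(425,270),w=(235,309),r=(193,159),b=(376,123))}
P={}
for n,(s,o) in dict(top=(4.6,(225,190)),scene=(6,(215,140))).items():
    p={k:ray(n,(U+.5)/s-.5+o[0],(V+.5)/s-.5+o[1],.145) for k,(U,V) in D[n].items()}
    P[n]=p
    c=sum(p.values())/4
    print(n,{k:v.round(4).tolist() for k,v in p.items()},'centre',c)
    for k in p:
        d=p[k]-c; print(k,np.linalg.norm(d).round(4),np.degrees(np.arctan2(d[1],d[0])).round(2))
    d=p['w']-p['b'];e=p['g']-p['r'];print(np.degrees(np.arctan2(d[1],d[0])),np.degrees(np.arctan2(e[1],e[0]))-90)
# handle top face z .228
    print('handle')
s,o=6,(215,140)
im=cv2.imread("pics/scene0.png")
for n in('top','scene'):
    for X in [(0.465,-.0705,.228),(0.465,-.0705,.04)]: print(n,proj(n,X))
```

```text
top {'g': [0.5108, -0.002], 'w': [0.5345, -0.1205], 'r': [0.4155, -0.1433], 'b': [0.3914, -0.0248]} centre [ 0.46304347 -0.07263844]
g 0.0853 55.97
w 0.086 -33.83
r 0.0851 -123.93
b 0.0861 146.29
-33.77013832234512 -33.97848334589074
handle
scene {'g': [0.509, 0.0029], 'w': [0.5333, -0.1164], 'r': [0.4134, -0.1406], 'b': [0.3894, -0.0219]} centre [ 0.46129315 -0.06898712]
g 0.0863 56.43
w 0.0862 -33.34
r 0.0861 -123.76
b 0.0859 146.78
-33.27781905034335 -33.66550710362714
handle
top [287.3857034 241.6157895]
top [286.54343079 244.76107172]
scene [265.00950566 162.21251182]
scene [265.92765145 192.15531049]
```

```bash
cat >> h.py <<'E'
from scipy.spatial.transform import Rotation as Ro
AX=np.array([.462,-.071]); FRONT=167.4
def st(z=.218):
    o=ctrl.get_obs();R=Ro.from_euler('xyz',o['eef_rot']).as_matrix();p=o['ee_pos']
    print('t',round(o['time_s'],2),'p',p.round(4),'tilt x',R[:,0].round(3),'yaw of tool y',np.degrees(np.arctan2(R[1,1],R[0,1])).round(2),'q',o['qpos'].round(3),'F',o['force'].round(2),'M',o['moment'].round(3),'w',round(o['grip_width'],4))
    d=np.array([*AX,z])-p;print('slide to axis,z=',z,(R.T@d).round(4),' up .01 ->',(R.T@[0,0,.01]).round(4))
E
python3 -c "
from h import *
st(.32)"
```

```text
t 0.1 p [0.214  0.5064 0.2129] tilt x [-0.    -0.001 -1.   ] yaw of tool y 67.09 q [ 1.104  0.3    1.522 -0.     1.321 -0.067] F [ 1.01 -0.23 -0.12] M [-0.007 -0.022  0.006] w 0.0939
slide to axis,z= 0.32 [-0.1066 -0.4355  0.4532]  up .01 -> [-0.01 -0.   -0.  ]
```

The white jar is at -33.7° and the front at 167.4°, so I need a turn of about -159°. The last joint's range rules that out in one grasp. I'll turn +80° of spin, re-grip half a turn back, and finish the rest. First I lift and travel.

```bash
python3 -m creep '{"hand":[-1,-1,-1,-1,-1,-1,-1,-1,-1,-1,-1,-1],"slide":[[-0.04,0,0],[-0.08,0,0],[-0.11,0,0],[-0.11,-0.028,0.029],[-0.11,-0.056,0.058],[-0.11,-0.084,0.087],[-0.11,-0.112,0.116],[-0.11,-0.14,0.145],[-0.11,-0.168,0.174],[-0.11,-0.196,0.203],[-0.11,-0.224,0.232],[-0.11,-0.224,0.232]],"spin":[0,0,0,6,12,18,24,30,36,42,48,48]}' 30; python3 -c "
from h import *
st(.3)"
```

```text
time_s: 1.1
ee_pos: [0.3424, 0.2051, 0.3235]
eef_rot: [0.261, 1.57, -0.989]
force: [-0.8, 1.6, 0.7]
grip_width: 0.0942
t 1.1 p [0.3424 0.2051 0.3235] tilt x [ 0.001 -0.001 -1.   ] yaw of tool y 18.37 q [ 4.490e-01 -1.140e-01  1.720e+00 -1.000e-03  1.536e+00  1.280e-01] F [-0.76  1.6   0.67] M [-0.023  0.044 -0.014] w 0.0942
slide to axis,z= 0.3 [0.0238 0.0264 0.2997]  up .01 -> [-0.01  0.    0.  ]
```

```bash
python3 -m creep '{"hand":[-1,-1,-1,-1,-1,-1,-1,-1,-1,-1,-1,-1],"slide":[[0,0.003,0.03],[0,0.006,0.06],[0,0.009,0.09],[0,0.012,0.12],[0,0.015,0.15],[0,0.018,0.18],[0,0.021,0.21],[0,0.024,0.24],[0,0.026,0.27],[0,0.026,0.3],[0.02,0.026,0.3],[0.02,0.026,0.3]],"spin":[6,12,18,24,30,36,42,48,52,52,52,52]}'
python3 - <<'E'
from h import *
st(.3)
for n in("scene","top"):
    im=ctrl.camera(n)[:,:,::-1];cv2.imwrite(f"pics/{n}1.png",im)
    a=im[130:240,205:325] if n=='scene' else im[190:320,225:345]
    cv2.imwrite(f"pics/{n}1z.png",cv2.resize(a,None,fx=4.6,fy=4.6,interpolation=cv2.INTER_CUBIC))
E
```

```text
time_s: 2.1
ee_pos: [0.4627, -0.0657, 0.3003]
eef_rot: [-1.222, 1.566, 2.914]
force: [-0.1, -0.2, -0.4]
grip_width: 0.0935
t 2.1 p [ 0.4627 -0.0657  0.3003] tilt x [-0.005  0.001 -1.   ] yaw of tool y -33.0 q [-0.219  0.06   1.603  0.     1.484  0.356] F [-0.12 -0.15 -0.4 ] M [-0.027  0.05   0.021] w 0.0935
slide to axis,z= 0.3 [0.0003 0.0023 0.0048]  up .01 -> [-0.01 -0.    0.  ]
```

View pics/scene1z.png

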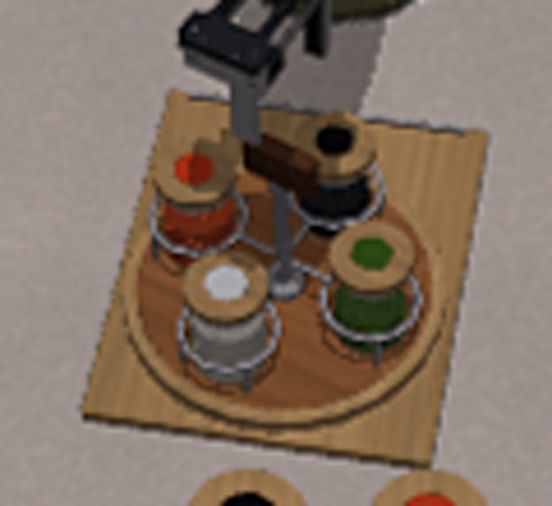

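View pics/top1z.png

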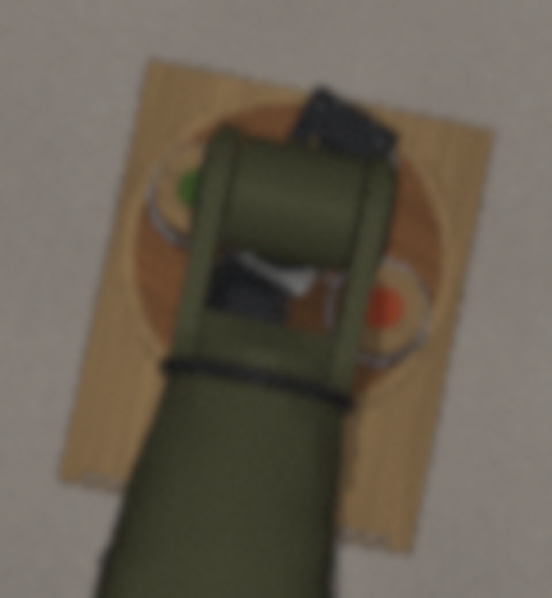

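The gripper is over the handle, aligned with the bar's thickness, and both views look clear. Next I correct the small offset, descend and grip.

```bash
python3 -m creep '{"hand":[-1,-1,-1,-1,-1,-1,-1,-1,-1,-1,-1,-1],"slide":[[0,0.002,0.005],[0,0.002,0.005],[0.02,0.002,0.005],[0.04,0.002,0.005],[0.06,0.002,0.005],[0.08,0.002,0.005],[0.09,0.002,0.005],[0.1,0.002,0.005],[0.103,0.002,0.005],[0.103,0.002,0.005],[0.103,0.002,0.005],[0.103,0.002,0.005]],"spin":[0.7,0.7,0.7,0.7,0.7,0.7,0.7,0.7,0.7,0.7,0.7,0.7]}'
python3 - <<'E'
from h import *
st(.197)
im=ctrl.camera("scene")[:,:,::-1];a=im[110:240,205:325]
cv2.imwrite(f"pics/s2z.png",cv2.resize(a,None,fx=4.6,fy=4.6,interpolation=cv2.INTER_CUBIC))
E
```

```text
time_s: 3.2
ee_pos: [0.4626, -0.0703, 0.2014]
eef_rot: [1.93, 1.569, -0.227]
force: [-0.6, -0.6, -0.3]
grip_width: 0.0941
t 3.2 p [ 0.4626 -0.0703  0.2014] tilt x [ 0.001 -0.    -1.   ] yaw of tool y -33.6 q [-0.229  0.127  1.76   0.     1.253  0.357] F [-0.64 -0.6  -0.31] M [-0.036  0.103  0.029] w 0.0941
slide to axis,z= 0.197 [ 0.0044 -0.0002  0.0009]  up .01 -> [-0.01  0.   -0.  ]
```

View pics/s2z.png

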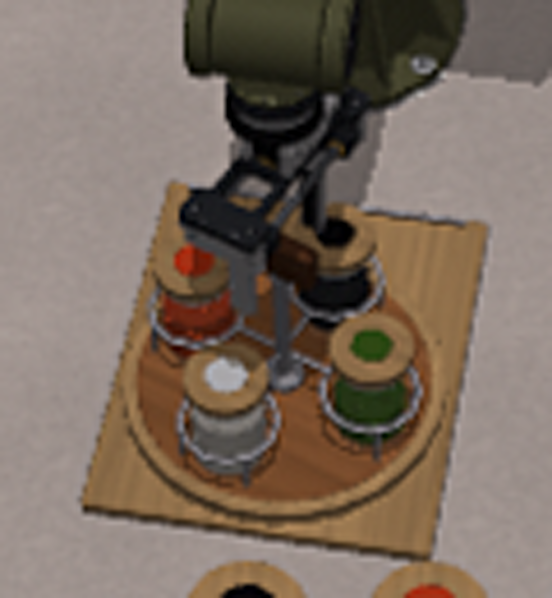

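The fingers straddle the bar. I close the gripper now.

```bash
python3 -m creep '{"hand":[-0.3,0,0.3,0.6,0.8,1,1,1,1,1,1,1],"slide":[[0.004,0,0.001],[0.004,0,0.001],[0.004,0,0.001],[0.004,0,0.001],[0.004,0,0.001],[0.004,0,0.001],[0.004,0,0.001],[0.004,0,0.001],[0.004,0,0.001],[0.004,0,0.001],[0.004,0,0.001],[0.004,0,0.001]],"spin":[0,0,0,0,0,0,0,0,0,0,0,0]}' 25; python3 -c "
from h import *
st(.197)"
```

```text
time_s: 4.25
ee_pos: [0.461, -0.0707, 0.1963]
eef_rot: [-1.47, 1.568, 2.656]
force: [-22.7, 14.1, 22.1]
grip_width: 0.018
t 4.25 p [ 0.461  -0.0707  0.1963] tilt x [-0.002  0.001 -1.   ] yaw of tool y -33.61 q [-2.310e-01  1.300e-01  1.769e+00  1.000e-03  1.245e+00  3.550e-01] F [-22.65  14.05  22.12] M [ 1.916  3.513 -0.009] w 0.018
slide to axis,z= 0.197 [-0.0007  0.001  -0.0003]  up .01 -> [-0.01 -0.    0.  ]
```

It has gripped the 18 mm bar with 27 N of side load. I relax that by shifting about -2 mm in tool y and slightly up.

```bash
python3 -m creep '{"hand":[1,1,1],"slide":[[-0.001,-0.001,0],[-0.001,-0.002,0],[-0.001,-0.002,0]],"spin":[0,0,0]}'; python3 -c "
from h import *
st(.197)"
```

```text
time_s: 4.5
ee_pos: [0.4609, -0.0706, 0.1965]
eef_rot: [1.613, 1.569, -0.545]
force: [15.4, -7.3, -18.0]
grip_width: 0.0182
t 4.5 p [ 0.4609 -0.0706  0.1965] tilt x [ 0.002 -0.001 -1.   ] yaw of tool y -33.63 q [-2.300e-01  1.270e-01  1.772e+00 -1.000e-03  1.241e+00  3.570e-01] F [ 15.38  -7.3  -17.97] M [-0.925 -2.22  -0.06 ] w 0.0182
slide to axis,z= 0.197 [-0.0005  0.0012 -0.0003]  up .01 -> [-0.01  0.   -0.  ]
```

```bash
python3 -m creep '{"hand":[1,1,1,1,1,1],"slide":[[0.0005,0.0007,0],[0.0005,0.0007,0],[0.0005,0.0007,0],[0.0005,0.0007,0],[0.0005,0.0007,0],[0.0005,0.0007,0]],"spin":[4,8,12,16,20,20]}'; python3 -c "
from h import *
st(.197)"
```

```text
time_s: 5.0
ee_pos: [0.4606, -0.0704, 0.1965]
eef_rot: [-1.361, 1.57, 2.412]
force: [3.6, 0.2, -8.4]
grip_width: 0.0178
t 5.0 p [ 0.4606 -0.0704  0.1965] tilt x [-0.  0. -1.] yaw of tool y -53.81 q [-0.23   0.128  1.771  0.     1.243  0.709] F [ 3.64  0.16 -8.4 ] M [-0.119 -0.597  0.098] w 0.0178
slide to axis,z= 0.197 [-0.0005  0.0013 -0.0007]  up .01 -> [-0.01 -0.    0.  ]
```

```bash
python3 -m creep '{"hand":[1,1,1,1,1,1,1,1],"slide":[[0,0,0],[0,0,0],[0,0,0],[0,0,0],[0,0,0],[0,0,0],[0,0,0],[0,0,0]],"spin":[4,8,12,16,20,24,28,28]}'; python3 -c "
from h import *
st(.197)"
```

```text
time_s: 5.67
ee_pos: [0.4604, -0.0699, 0.1965]
eef_rot: [-0.969, 1.569, 2.318]
force: [0.4, 5.3, -6.5]
grip_width: 0.0179
t 5.67 p [ 0.4604 -0.0699  0.1965] tilt x [-0.001  0.001 -1.   ] yaw of tool y -81.68 q [-2.300e-01  1.280e-01  1.771e+00  1.000e-03  1.244e+00  1.196e+00] F [ 0.43  5.3  -6.54] M [ 0.564 -0.195  0.013] w 0.0179
slide to axis,z= 0.197 [-0.0006  0.0013 -0.0015]  up .01 -> [-0.01 -0.    0.  ]
```

```bash
python3 -m creep '{"hand":[1,1,1,1,1,1,1,1,1,1],"slide":[[0,0,0],[0,0,0],[0,0,0],[0,0,0],[0,0,0],[0,0,0],[0,0,0],[0,0,0],[0,0,0],[0,0,0]],"spin":[4,8,12,16,20,24,28,32,32,32]}'
python3 - <<'E'
from h import *
st(.197)
for n in("scene","top"):
    im=ctrl.camera(n)[:,:,::-1]
    a=im[110:240,205:325] if n=='scene' else im[190:320,225:345]
    cv2.imwrite(f"pics/{n}3z.png",cv2.resize(a,None,fx=4.6,fy=4.6,interpolation=cv2.INTER_CUBIC))
E
```

```text
time_s: 6.5
ee_pos: [0.4605, -0.0693, 0.1964]
eef_rot: [-0.892, 1.569, 1.842]
force: [4.0, 10.8, -8.2]
grip_width: 0.018
t 6.5 p [ 0.4605 -0.0693  0.1964] tilt x [-0.001  0.002 -1.   ] yaw of tool y -113.37 q [-0.229  0.128  1.771  0.002  1.244  1.749] F [ 3.96 10.85 -8.16] M [ 1.544 -0.549  0.102] w 0.018
slide to axis,z= 0.197 [-0.0006  0.001  -0.002 ]  up .01 -> [-0.01 -0.    0.  ]
```

View pics/scene3z.png

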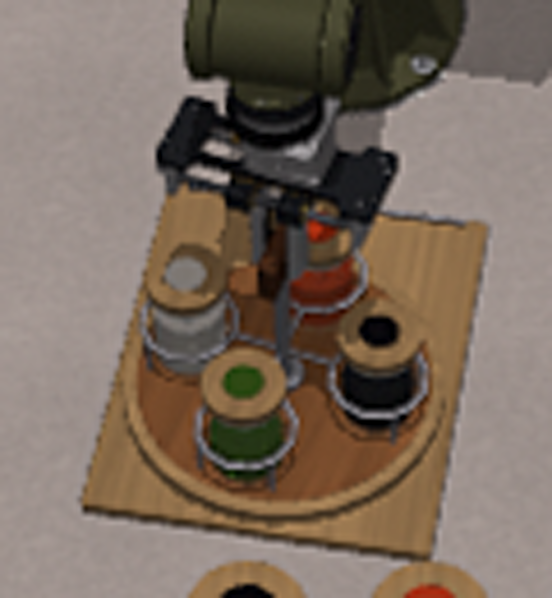

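The carousel followed the full 80°: the white jar is now at zoom (187,275) on the robot's right. Next I release, lift and turn the wrist back 180°.

```bash
python3 -m creep '{"hand":[-0.2,-0.6,-1,-1,-1,-1,-1,-1,-1,-1,-1,-1],"slide":[[0,0,0],[0,0,0],[0,0,0],[0,0,0],[0,0,0],[0,0,0],[-0.02,0,0],[-0.04,0,0],[-0.06,0,0],[-0.06,0,0],[-0.06,0,0],[-0.06,0,0]],"spin":[0,0,0,0,0,0,0,0,0,-6,-12,-18]}'; python3 -m creep '{"hand":[-1,-1,-1,-1,-1,-1,-1,-1,-1,-1,-1,-1],"slide":[[0,0,0],[0,0,0],[0,0,0],[0,0,0],[0,0,0],[0,0,0],[0,0,0],[0,0,0],[0,0,0],[0,0,0],[0,0,0],[0,0,0]],"spin":[-7,-14,-21,-28,-35,-42,-49,-56,-63,-70,-77,-84]}';python3 -m creep '{"hand":[-1,-1,-1,-1,-1,-1,-1,-1,-1,-1,-1,-1],"slide":[[0,0,0],[0,0,0],[0,0,0],[0,0,0],[0,0,0],[0,0,0],[0,0,0],[0,0,0],[0,0,0],[0,0,0],[0,0,0],[0,0,0]],"spin":[-7,-14,-21,-28,-35,-42,-49,-56,-63,-70,-77,-78]}'
python3 - <<'E'
from h import *
st(.197)
im=ctrl.camera('scene')[:,:,::-1]
a=im[110:240,205:325]
cv2.imwrite(f"pics/s4z.png",cv2.resize(a,None,fx=4.6,fy=4.6,interpolation=cv2.INTER_CUBIC))
E
```

```text
time_s: 7.6
ee_pos: [0.4607, -0.0705, 0.2573]
eef_rot: [2.889, 1.57, -0.345]
force: [1.1, 0.0, -0.5]
grip_width: 0.0927
time_s: 8.6
ee_pos: [0.4606, -0.0705, 0.257]
eef_rot: [0.768, 1.571, -0.999]
force: [0.5, 0.7, -0.4]
grip_width: 0.0937
time_s: 9.6
ee_pos: [0.4606, -0.0705, 0.257]
eef_rot: [-0.706, 1.571, -1.112]
force: [0.5, -0.7, 0.5]
grip_width: 0.0938
t 9.6 p [ 0.4606 -0.0705  0.257 ] tilt x [ 0. -0. -1.] yaw of tool y 66.74 q [-0.23   0.077  1.683 -0.     1.381 -1.395] F [ 0.47 -0.67  0.45] M [-0.044 -0.002 -0.009] w 0.0938
slide to axis,z= 0.197 [0.06   0.0001 0.0015]  up .01 -> [-0.01 -0.    0.  ]
```

View pics/s4z.png

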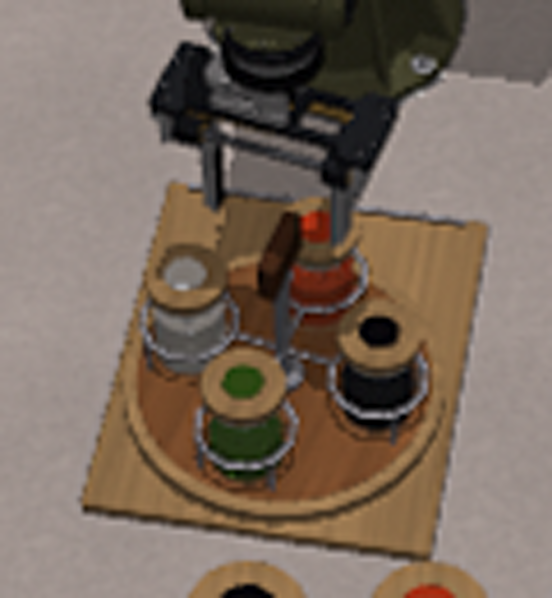

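The handle is free and the turntable held its place. I descend again with a +1.3 mm world-y correction and close.

```bash
python3 -m creep '{"hand":[-1,-1,-1,-1,-1,-0.5,0,0.5,1,1,1,1],"slide":[[0.02,0.0012,-0.0005],[0.04,0.0012,-0.0005],[0.06,0.0012,-0.0005],[0.06,0.0012,-0.0005],[0.06,0.0012,-0.0005],[0.06,0.0012,-0.0005],[0.06,0.0012,-0.0005],[0.06,0.0012,-0.0005],[0.06,0.0012,-0.0005],[0.06,0.0012,-0.0005],[0.06,0.0012,-0.0005],[0.06,0.0012,-0.0005]],"spin":[0,0,0,0,0,0,0,0,0,0,0,0]}' 25;python3 -m creep '{"hand":[1,1,1,1],"slide":[[0,0,0],[0,0,0],[0,0,0],[0,0,0]],"spin":[0,0,0,0]}'; python3 -c "
from h import *
st(.197)"
```

```text
time_s: 10.65
ee_pos: [0.4607, -0.0691, 0.197]
eef_rot: [0.324, 1.571, -0.088]
force: [-0.8, -1.2, -0.1]
grip_width: 0.0508
time_s: 10.98
ee_pos: [0.4606, -0.0691, 0.1969]
eef_rot: [-2.758, 1.571, 3.113]
force: [0.7, 0.4, -0.8]
grip_width: 0.0243
t 10.98 p [ 0.4606 -0.0691  0.1969] tilt x [-0.  0. -1.] yaw of tool y 66.39 q [-0.228  0.127  1.771 -0.     1.244 -1.386] F [ 0.71  0.38 -0.82] M [0.009 0.044 0.015] w 0.0243
slide to axis,z= 0.197 [-0.0001 -0.0012  0.002 ]  up .01 -> [-0.01 -0.   -0.  ]
```

```bash
python3 -m creep '{"hand":[1,1,1,1,1],"slide":[[0,0,0],[0,0,0],[0,0,0],[0,0,0],[0,0,0]],"spin":[0,0,0,0,0]}'; python3 -c "
from h import *
st(.197)"
```

```text
time_s: 11.4
ee_pos: [0.4606, -0.0693, 0.1969]
eef_rot: [-1.97, 1.57, -2.382]
force: [-1.3, -3.6, 0.1]
grip_width: 0.0176
t 11.4 p [ 0.4606 -0.0693  0.1969] tilt x [-0. -0. -1.] yaw of tool y 66.39 q [-0.228  0.127  1.771 -0.     1.244 -1.386] F [-1.31 -3.61  0.05] M [-0.454  0.207 -0.043] w 0.0176
slide to axis,z= 0.197 [-0.0001 -0.001   0.002 ]  up .01 -> [-0.01 -0.   -0.  ]
```

Gripped cleanly with low loads. I turn 74° of the remaining 79° now, then measure.

```bash
python3 -m creep '{"hand":[1,1,1,1,1,1,1,1,1,1],"slide":[[0,0,0],[0,0,0],[0,0,0],[0,0,0],[0,0,0],[0,0,0],[0,0,0],[0,0,0],[0,0,0],[0,0,0]],"spin":[4,8,12,16,20,24,28,32,36,40]}';python3 -m creep '{"hand":[1,1,1,1,1,1,1,1,1,1,1],"slide":[[0,0,0],[0,0,0],[0,0,0],[0,0,0],[0,0,0],[0,0,0],[0,0,0],[0,0,0],[0,0,0],[0,0,0],[0,0,0]],"spin":[4,8,12,16,20,24,28,31,34,34,34]}'
python3 - <<'E'
from h import *
st(.197)
for n in("scene","top"):
    im=ctrl.camera(n)[:,:,::-1];cv2.imwrite(f"pics/{n}5.png",im)
    a=im[110:240,205:325] if n=='scene' else im[190:320,225:345]
    cv2.imwrite(f"pics/{n}5z.png",cv2.resize(a,None,fx=4.6,fy=4.6,interpolation=cv2.INTER_CUBIC))
E
```

```text
time_s: 12.23
ee_pos: [0.4611, -0.0687, 0.1969]
eef_rot: [1.648, 1.57, 0.534]
force: [4.7, 0.8, -1.7]
grip_width: 0.0178
time_s: 13.15
ee_pos: [0.4617, -0.0687, 0.197]
eef_rot: [1.944, 1.568, 0.241]
force: [10.5, 2.2, -5.0]
grip_width: 0.018
t 13.15 p [ 0.4617 -0.0687  0.197 ] tilt x [ 0.003  0.001 -1.   ] yaw of tool y -7.61 q [-2.270e-01  1.280e-01  1.770e+00  1.000e-03  1.242e+00 -9.500e-02] F [10.52  2.23 -4.96] M [ 0.262 -1.436 -0.1  ] w 0.018
slide to axis,z= 0.197 [-0.      0.0006  0.0022]  up .01 -> [-0.01  0.   -0.  ]
```

View pics/scene5z.png

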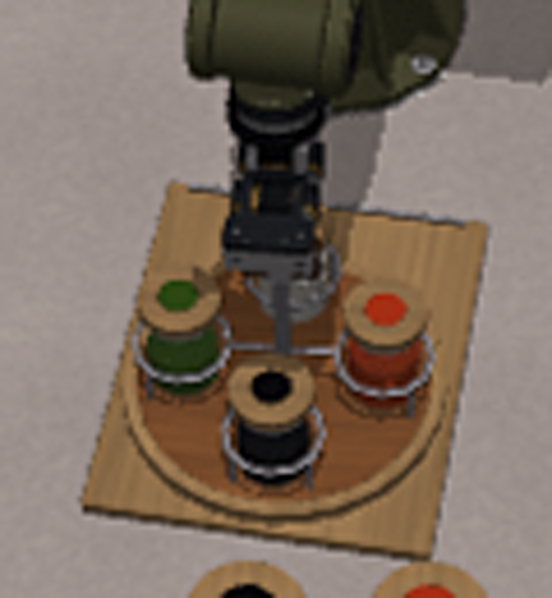

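View pics/top5z.png

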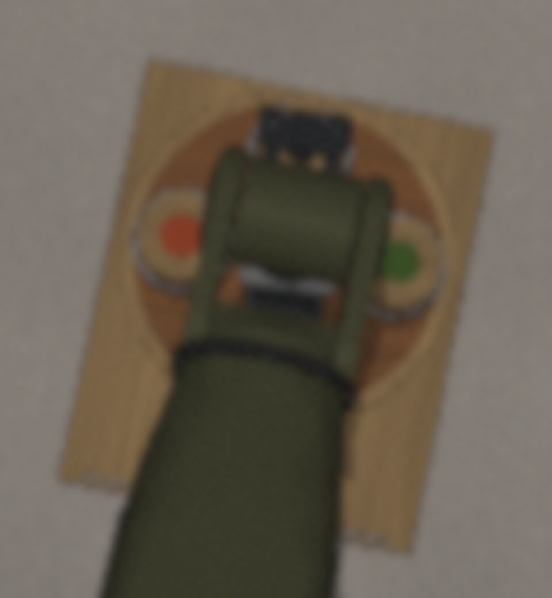

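White is now almost at the front. Red is at zoom (385,308) and green at (178,296) in the scene view, with black at the back. I'll refine the base yaw from line fits on the board's edges before the last few degrees.

Run:
```python
from h import *
from scipy.ndimage import map_coordinates
corn={'top':([(150,58),(495,130),(410,552),(60,480)],4.6,(225,190)),'scene':([(500,548),(48,486),(165,58),(578,112)],6,(215,140))}
for n,(P,s,o) in corn.items():
    im=cv2.GaussianBlur(cv2.imread(f"pics/{n}0.png"),(3,3),0)
    lab=cv2.cvtColor(im,cv2.COLOR_BGR2LAB)[:,:,2].astype(float)
    C=[np.array([(U+.5)/s-.5+o[0],(V+.5)/s-.5+o[1]]) for U,V in P]
    for i,name in enumerate(['back','right','front','left']):
        a,b=C[i],C[(i+1)%4];d=b-a;nn=np.array([-d[1],d[0]])/np.linalg.norm(d);pts=[]
        for f in np.linspace(.08,.92,40):
            q=a+f*d;k=np.linspace(-4,4,81);L=map_coordinates(lab,[(q[1]+k*nn[1]),(q[0]+k*nn[0])],order=1)
            g=np.abs(np.gradient(L));w=g*(g>g.max()*.5);pts.append(ray(n,*(q+nn*(w@k/w.sum())),.018))
        pts=np.array(pts,np.float32);v=cv2.fitLine(pts,cv2.DIST_HUBER,0,.001,.001).ravel()
        an=np.degrees(np.arctan2(v[1],v[0]));an=(an+45)%90-45
        r=(pts-v[2:])@np.array([-v[1],v[0]]);print(n,name,an.round(2),'mid',v[2:].round(4),'rms mm',(r.std()*1e3).round(2))
```

```text
top back -12.61 mid [ 0.599  -0.1063] rms mm 0.67
top right -12.6 mid [ 0.3977 -0.2094] rms mm 0.64
top front -12.07 mid [ 0.2581 -0.0279] rms mm 1.98
top left -12.68 mid [0.4606 0.0792] rms mm 0.65
scene back -12.71 mid [ 0.6044 -0.0983] rms mm 2.07
scene right -12.68 mid [ 0.4327 -0.2142] rms mm 2.86
scene front -12.4 mid [ 0.2586 -0.0132] rms mm 1.31
scene left -12.59 mid [0.4661 0.0826] rms mm 0.54
```

The base yaw comes out at -12.6° consistently and the jaw is at -7.6°. I turn 5° more and ease the side load.

```bash
python3 -m creep '{"hand":[1,1,1,1,1,1],"slide":[[0,0.0005,0],[0,0.0005,0],[0,0.0005,0],[0,0.0005,0],[0,0.0005,0],[0,0.0005,0]],"spin":[2,4,5,5,5,5]}'
python3 - <<'E'
from h import *
st(.197)
D={}
for n in("scene","top"):
    im=ctrl.camera(n)[:,:,::-1].copy();cv2.imwrite(f"pics/{n}6.png",im)
    a=im[110:240,205:325] if n=='scene' else im[190:320,225:345]
    cv2.imwrite(f"pics/{n}6z.png",cv2.resize(a,None,fx=4.6,fy=4.6,interpolation=cv2.INTER_CUBIC))
    for k,v in dots(n,im,*((235,205,325,290) if n=='top' else (225,140,315,215))).items():print(n,k,v)
E
```

```text
time_s: 13.75
ee_pos: [0.4618, -0.0687, 0.1969]
eef_rot: [2.252, 1.569, 0.461]
force: [6.8, 3.0, -2.8]
grip_width: 0.0176
t 13.75 p [ 0.4618 -0.0687  0.1969] tilt x [ 0.002  0.001 -1.   ] yaw of tool y -12.59 q [-2.270e-01  1.280e-01  1.769e+00  1.000e-03  1.243e+00 -7.000e-03] F [ 6.76  3.04 -2.84] M [ 0.225 -0.797  0.008] w 0.0176
slide to axis,z= 0.197 [-0.0001  0.0007  0.0022]  up .01 -> [-0.01  0.   -0.  ]
scene green [(np.float64(243.5), np.float64(172.2), 647, array([ 0.4425, -0.1533])), (np.float64(244.5), np.float64(184.9), 1543, array([ 0.5031, -0.1502]))]
scene red [(np.float64(288.0), np.float64(178.2), 796, array([0.4794, 0.0145]))]
scene black [(np.float64(264.1), np.float64(153.7), 6517, array([ 0.3545, -0.072 ])), (np.float64(261.1), np.float64(193.1), 246, array([ 0.544 , -0.0893])), (np.float64(262.2), np.float64(206.2), 1721, array([ 0.6026, -0.0873])), (np.float64(262.7), np.float64(213.1), 267, array([ 0.6328, -0.0863]))]
top green [(np.float64(310.7), np.float64(248.4), 711, array([ 0.4448, -0.1557]))]
top black [(np.float64(292.5), np.float64(221.0), 3087, array([ 0.5448, -0.0916])), (np.float64(289.1), np.float64(247.1), 1798, array([ 0.4504, -0.0778])), (np.float64(285.1), np.float64(256.8), 2101, array([ 0.4157, -0.0628])), (np.float64(280.8), np.float64(273.3), 6518, array([ 0.3571, -0.0464]))]
```

View pics/scene6z.png

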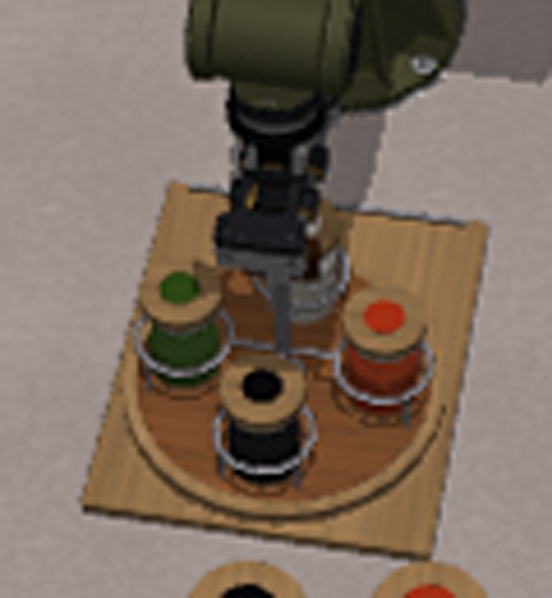

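View pics/scene6.png

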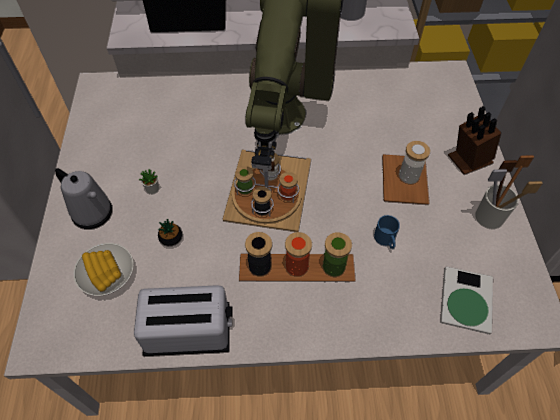

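In the scene view white is at the front facing the ledge. The green–red line measured from the dots gives -12.4°, against -12.6° for the base and the jaw. The other objects look unmoved. I let it settle briefly and hand in.

```bash
python3 -m creep '{"hand":[1,1,1,1],"slide":[[0,0,0],[0,0,0],[0,0,0],[0,0,0]],"spin":[0,0,0,0]}'; python3 -c "
from h import *
st(.197); print(ctrl.hand_in())"
```

```text
time_s: 14.18
ee_pos: [0.4618, -0.0687, 0.1969]
eef_rot: [2.255, 1.569, 0.465]
force: [6.1, 2.8, -3.0]
grip_width: 0.0177
t 14.18 p [ 0.4618 -0.0687  0.1969] tilt x [ 0.002  0.001 -1.   ] yaw of tool y -12.59 q [-2.270e-01  1.280e-01  1.769e+00  1.000e-03  1.243e+00 -7.000e-03] F [ 6.06  2.81 -3.04] M [ 0.247 -0.793 -0.023] w 0.0177
slide to axis,z= 0.197 [-0.0001  0.0007  0.0022]  up .01 -> [-0.01  0.   -0.  ]
the job is handed in; nothing more can be done
None
```

The white canister was on the chopping board, so I turned the carousel by its handle until the white jar stood at the front facing the landing ledge. I handed in at 14.2 s with the gripper still holding the handle. The turn was about -159° in total, beyond the last joint's range in one grasp. I did it in two: 80°, then release, re-grip half a turn round, and 79° more.

**Alignment:** the gripper reads -12.59°, against -12.6° for the base from most of its edge fits. The front edge fits, which are noisier, gave -12.1° and -12.4°. The green and red lid dots in the scene view give -12.4°. The arm hides the white dot, so its position follows from the other jars and the gripper angle.

**Holding and surroundings:** the grip width is 17.7 mm on the 18 mm bar, with about 7 N at the wrist at the end. The highest wrist force I read was about 35 N, just after the first grip closed. The last picture shows the jars in their loops and the canisters, plants and mug apparently unmoved.

**Disagreement:** the two cameras differed by 2–4 mm on where the turntable's axis is. I eased the resulting side load after gripping.

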